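# Park the loaded goldsmith's tray under its lip

### The job

Lift the loaded work tray by its bridge handle and carry it level, with the crucible standing and the bangle lying in it, to the raised wooden dock. Set it on the deck between the side guides with the crucible's end towards the open end of the dock, and slide it gently under the steel lip until it meets the end stop, fully home; then let go. Leave the soldering brick and the glass jar where they stand.

Things in the scene. Friction and masses are not known exactly. Their poses are not given: they have to be found in the camera images.
- tray: Open dark grey metal tray 170 (its x) x 120 (its y) mm, walls 24 mm high and 4 mm thick, floor 4 mm; a divider at x = 0 makes two compartments: crucible in the -x one, bangle in the +x one. A bridge handle stands over the divider. With its contents it weighs about 0.5 kg. Origin: centre of the underside, z up.
- handle (a point): Middle of the tray's bridge handle: a square wooden bar 14 mm wide (tray x) and 14 mm high, along the tray's y over its full width, its centre line 92 mm above the tray's underside, on two posts at y = +-58 mm. Pinch it here, across x. Axes as the tray's.
- crucible: Loose white ceramic cup standing in the tray's -x compartment, 54 mm in diameter at the rim, 60 mm high; of unknown weight, about 0.08 to 0.17 kg. Origin: centre of its underside, z up.
- bangle: Loose steel bangle lying flat in the tray's +x compartment, 68 mm outside diameter, 11 mm high. Origin: centre of its underside.
- dock: Fixed wooden dock. Deck 220 (x from -115 to +105 mm) x 168 mm, top 45 mm above the bench, open at its -x end. Side guides rise 16 mm above the deck from x = -70 to +85 mm, 132 mm apart (6 mm play each side of the tray). At the +x end an end stop, its face at x = +85 mm, carries a steel lip. Origin: on the bench, below the tray's centre when home.
- lip (a point): Middle of the free edge of the dock's steel lip, at x = +60 mm on the dock, on its underside, 36 mm above the deck (the lip is 6 mm thick and reaches 25 mm out from the stop). The tray slides in below it along the dock's +x; it cannot be dropped in from above. Axes as the dock's.
- seat (a point): Point on the dock's deck, 45 mm above the bench, where the tray's origin lies when the tray is fully home (its +x wall touching the end stop); axes as the dock's, +x is the sliding direction. The tray's axes are then parallel to these.
- brick: Grey soldering brick, 200 x 100 x 50 mm, loose, long side along its x; in the middle of the bench. Leave it alone. Origin: centre of the underside.
- jar: Closed glass jar, 60 mm in diameter, 80 mm high, loose; leave it alone. Origin: centre of the underside.
There are look-alikes about, which are no part of the job. Leave any orange or pink look-alike of the tray alone.

How it is judged:
By the outcome, as a careful person would: the job done as asked, in the order asked, and still so for the second after the job is handed in, with the robot touching nothing.
It also fails if it takes over 56 s, if anything falls off the work surface, if the arm or the gripper's body presses on something with over 40 N, if the wrist force passes 120 N, or if a joint passes its speed limit or range.

### The arm

A 7-joint arm with a two-finger parallel gripper is mounted at the origin on the work surface. World frame = base frame: x ahead of the robot, y to its left, z up, the work surface at z = 0. Lengths are in m, angles in rad, forces in N, time in s.
With the tool pointing down it reaches from about 0.35 to 0.9 m from the base axis. Payload 8.1 kg.
Tool frame: the origin (TCP) lies on the centre line of the jaws, within the pads' length; the fingertips stand 17 mm ahead of it and the grasp point (between the pads) lies 2 mm behind it; z points along the fingers, y is the direction in which the jaws open and shut (so a half turn about z gives the same grasp; the last joint's range is limited). The gripper opens to 92 mm and grips with 3 to 60 N. Pads are 19 mm wide; open, the fingers measure 130 mm over their backs; the gripper's body (75 mm by 190 mm) begins 47 mm behind the grasp point.
Start: joints at [1.058, 0.434, 0.025, 1.573, -0.012, 1.134, -0.075], TCP at [0.249, -0.573, 0.244] pointing down, gripper open.
Joint ranges: [-2.62, 2.62], [-0.44, 2.09], [-1.27, 1.32], [0.08, 2.57], [-1.32, 4.46], [0.12, 2], [-2.74, 2.74]. Speed limits (rad/s): [2.22, 2.22, 3.01, 3.01, 3.14, 3.14, 3.14].

### API

Orientations are given as a unit quaternion [x, y, z, w].
In Python, from rig import status, vision, hand_in gives the robot as it stands. The module is installed in compiled form; this text tells all that it offers.
- The arm moves only by the tool jog_arm, never from a script. Its argument "deltas" is a list of rows, each a list of 3 entries, a list of its own where there are three numbers: the shift along the world's x, y, z in mm, then the turn, a rotation vector about the world's x, y, z in rad, then the finger opening in mm, from 0 to 91.8. In form: [[[dx, dy, dz], [wx, wy, wz], hand], ...]. A call has 1 to 20 rows; each row shifts and turns the pose as measured when the row begins; what a row does not reach is not made up. A row lasts 1/10 s, in which the tool goes at most 50 mm and 8.59 degrees, less where a joint would pass 70% of its speed; a pose out of reach is approached as far as the arm can. A call with a gripper value outside its range is refused whole. The fingers move at their own pace and stop on an object; "squeeze" is the grip in N (left out, the last holds). Time passes only in rows, so rows that do not move let the fingers close. It gives the time, the measured TCP pose, the force and the opening at its end, in the units of the state.
- status.get_state(): the state, without advancing time (a new reading comes with each control period).
- vision.get_image(name): name is "scene" or "top"; returns the picture (480x640x3 uint8, red, green, blue); there is no depth.
- vision.get_calibration(name): a dict with "fov_y" (degrees; the focal length in pixels is half the picture's height over the tangent of half this angle, whatever the lens; pixels are square), "cx", "cy" (the principal point, pixels), "cam_to_world" (4x4, takes a point from camera to world coordinates). Camera axes: x right, y up, looking along -z (the intrinsics and any distortion apply to the point x, -y, -z); pixel columns grow to the right and rows downward; lengths in m; the calibration is good to about 2 mm. A picture is of the moment at which its call begins. get_calibration takes no time and is no camera call.
- hand_in(): hands the job in, once; it reports no verdict.
The state is a dict: "t": time; "joint_pos": joint angles; "joint_velocities": joint speeds; "joint_torque": joint torques, N m; "tool_pos": TCP position; "tcp_rot": TCP orientation; "contact_force": force on the tool from outside, world axes, zero at the start; "ft_torque": the same for the moment, N m; "width": finger opening in m.
Only numpy, scipy, OpenCV 4.12 (cv2) and the standard library are available. Lean on these libraries where they do the work, as an engineer would, in place of code of your own. Each camera call takes 0.05 s, during which the arm holds its last target. There are 200 camera calls.

## Working session

There is one attempt and no reset: what is moved stays moved. The work goes in short steps, Python scripts to look and compute and a tool call to move; the robot and the scene stay as the last step left them, time stands still between calls to the robot, and variables do not carry over. Pictures are saved under pics/ and viewed, about 8 in all and at most 12, crops included, and the job is handed in when it is done.

Besides the shell and the picture viewer there is one more tool, called after ">>>" by a JSON object that holds its "op" and its "data", one argument or row to a line. jog_arm: Moves the arm, as the interface text tells. Its arguments: {"type":"object","properties":{"deltas":{"type":"array","items":{"type":"array"}},"squeeze":{"type":"number"}},"required":["deltas"]}

```bash
mkdir -p pics; ls
python3 - <<'E'
from rig import status, vision
import cv2,json
for n in("scene","top"):
    im=vision.get_image(n); cv2.imwrite(f"pics/{n}0.png",im[:,:,::-1])
    print(n,vision.get_calibration(n))
print(status.get_state())
E
```

```text
pics
scene {'fov_y': 52.42488543361253, 'cx': 316.3279540989082, 'cy': 244.20144415998493, 'cam_to_world': array([[ 0.59670725, -0.57152329,  0.5632953 ,  1.10783435],
       [ 0.80220608,  0.40722664, -0.4366141 , -0.49216961],
       [ 0.02014627,  0.71240971,  0.70147454,  0.84688343],
       [ 0.        ,  0.        ,  0.        ,  1.        ]])}
top {'fov_y': 55.95062660440287, 'cx': 322.9469577291034, 'cy': 240.81129390096677, 'cam_to_world': array([[ 0.01359643,  0.9983769 , -0.0553056 ,  0.41145167],
       [-0.99951683,  0.01202419, -0.02866223, -0.013788  ],
       [-0.0279507 ,  0.05566858,  0.998058  ,  0.8637826 ],
       [ 0.        ,  0.        ,  0.        ,  1.        ]])}
{'t': 0.1, 'joint_pos': array([ 1.05839739,  0.43514383,  0.02495205,  1.57399288, -0.0116169 ,
        1.1339756 , -0.0751009 ]), 'joint_velocities': array([-1.29095845e-03, -2.31830416e-03, -2.32174736e-05, -1.83928688e-03,
        4.91417968e-04, -5.96493089e-04,  1.83070068e-03]), 'joint_torque': array([ 2.77427353e-03, -6.69118738e+01,  9.87699665e-01, -3.15139532e+01,
       -6.05393993e-02,  3.74322978e-02,  9.48346178e-05]), 'tool_pos': array([ 0.24881834, -0.57287672,  0.24303417]), 'tcp_rot': array([ 9.79087093e-01,  2.03440390e-01, -1.89042070e-04, -6.60862871e-04]), 'contact_force': array([-0.14101256,  0.52075236, -1.195583  ]), 'ft_torque': array([-0.03842586,  0.05516056, -0.00825961]), 'width': 0.09190606674830033}
```

View pics/scene0.png

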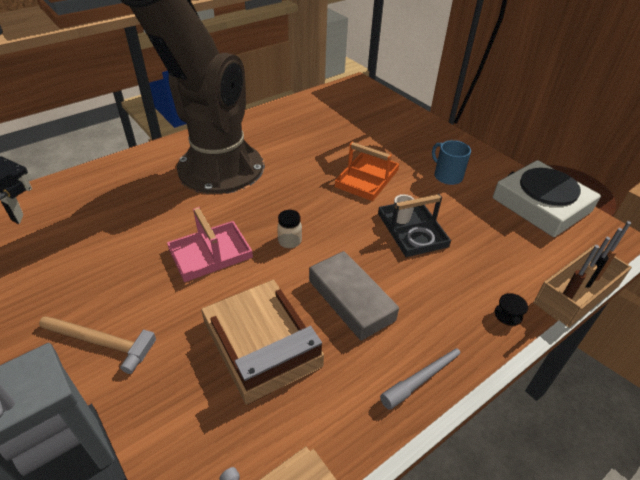

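View pics/top0.png

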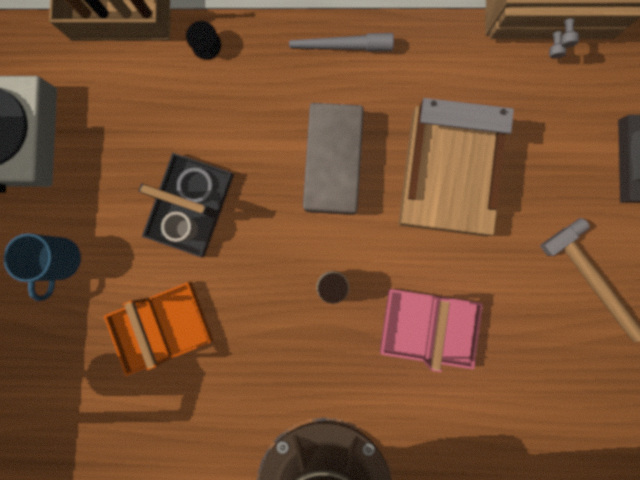

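```bash
cat > h.py <<'E'
import numpy as np, cv2
from rig import status, vision
def ray(n,u,v):
    c=vision.get_calibration(n); f=240/np.tan(np.radians(c["fov_y"]/2)); M=c["cam_to_world"]
    return M[:3,3], M[:3,:3]@np.array([(u-c["cx"])/f,-(v-c["cy"])/f,-1])
def plane(n,u,v,z):
    o,d=ray(n,u,v); return o+d*(z-o[2])/d[2]
def tri(a,b):
    (o1,d1),(o2,d2)=ray("top",*a),ray("scene",*b)
    s=np.linalg.lstsq(np.c_[d1,-d2],o2-o1,rcond=None)[0]
    p,q=o1+s[0]*d1,o2+s[1]*d2; return (p+q)/2,np.linalg.norm(p-q)
def proj(n,p):
    c=vision.get_calibration(n); f=240/np.tan(np.radians(c["fov_y"]/2)); M=c["cam_to_world"]
    q=M[:3,:3].T@(np.asarray(p)-M[:3,3]); return np.array([c["cx"]-f*q[0]/q[2],c["cy"]+f*q[1]/q[2]])
def crop(im,x,y,w,h,W,H):
    return cv2.resize(im[y:y+h,x:x+w],(W,H),interpolation=cv2.INTER_CUBIC)
E
python3 - <<'E'
import cv2,numpy as np
from h import *
t=cv2.imread("pics/top0.png"); s=cv2.imread("pics/scene0.png")
a=np.vstack([np.hstack([crop(t,135,145,100,75*1,400,300),crop(t,135,185,100,75,400,300)]),np.hstack([crop(t,395,90,133,100,400,300),crop(t,395,150,133,100,400,300)])])
a=cv2.convertScaleAbs(a,alpha=1.5,beta=15)
cv2.imwrite("pics/c1.png",a)
b=np.hstack([crop(s,370,180,100,150//2,400,300),crop(s,195,275,133,100,400,300)])
b2=np.hstack([crop(s,370,195,100,75,400,300),crop(s,195,300,133,100,400,300)])
cv2.imwrite("pics/c2.png",cv2.convertScaleAbs(np.vstack([b,b2]),alpha=1.5,beta=15))
E
```

```text
(no output)
```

View pics/c1.png

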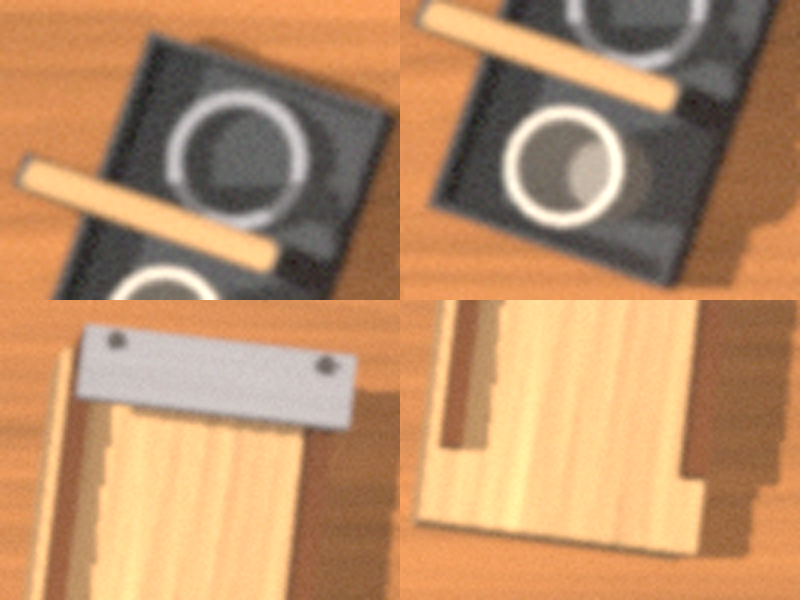

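View pics/c2.png

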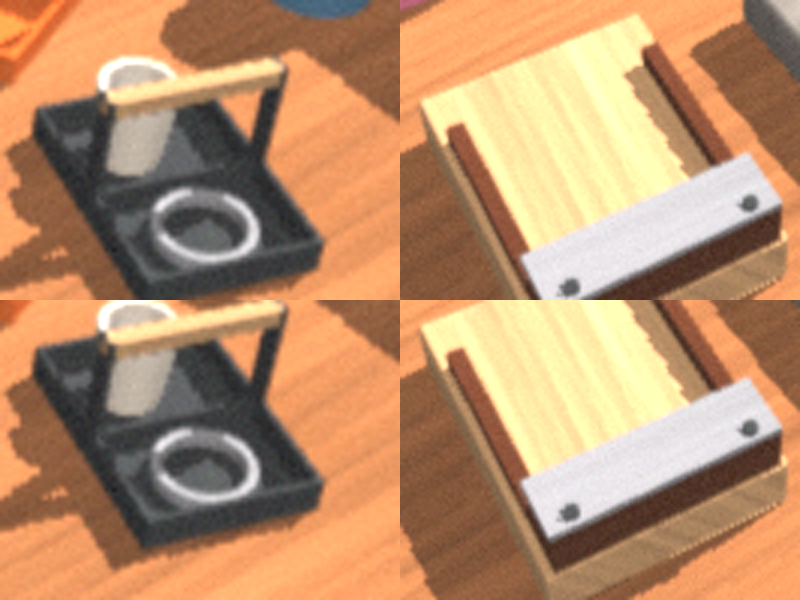

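Run:
```python
from h import *
np.set_printoptions(precision=4,suppress=True)
P=lambda n,l,z:[plane(n,*p,z) for p in l]
T=P("top",[(172.5,153.7),(233,173.7),(143,236.7),(204.2,256.7)],.024)
print("tray",*T,"c",np.mean(T,0)); ax=(T[0]+T[1]-T[2]-T[3]); print(np.degrees(np.arctan2(ax[1],ax[0])),np.linalg.norm(ax)/2)
S=P("scene",[(370+38/4,180+107/4),(370+145/4,180+295/4),(370+322/4,180+242/4)],.024); print("trayS",*S,"c",(S[0]+S[2])/2)
for a,b in (((140,188),(396.5,205.5)),((204,209),(441,196.5))): print("hand",plane("top",*a,.099),tri(a,b))
for n,l in (("top",[(420.6,122.3),(511.4,133.2),(423.3,98.3),(513.7,108.3)]),("scene",[(235.6,360.5),(312,325.6)])):
    L=P(n,l,.087);print("lip",*L); m=(L[0]+L[1])/2; d=L[0]-L[1]; yaw=np.arctan2(-d[0],d[1]); print(m,np.degrees(yaw),np.linalg.norm(d), "seat", m[:2]-.06*np.array([np.cos(yaw),np.sin(yaw)]))
for n,l in (("top",[(400.7,223.2),(493.1,234.1)]),("scene",[(202.3,308.3),(274.8,279)])):
    L=P(n,l,.045);print("deck",*L); m=(L[0]+L[1])/2; d=L[0]-L[1]; yaw=np.arctan2(-d[0],d[1]); print(m,np.degrees(yaw),np.linalg.norm(d), "seat", m[:2]+.115*np.array([np.cos(yaw),np.sin(yaw)]))
s=status.get_state(); from scipy.spatial.transform import Rotation as R
print(R.from_quat(s["tcp_rot"]).as_matrix())
# brick top corners
print("brick",*P("top",[(308,104),(362,106),(305,211),(357,213)],.05), "jar",plane("top",332,288,.08), "pinkhandle", plane("top",440,335,.09),"cup",plane("top",135+(563)/4-100,185+167/4,.064),"bangle",plane("top",135+238/4,145+158/4,.012))
```

```text
tray [0.6203 0.2986 0.024 ] [0.5829 0.182  0.024 ] [0.4617 0.3496 0.024 ] [0.4255 0.2323 0.024 ] c [0.5226 0.2656 0.024 ]
-17.78671185189308 0.16593403098796816
trayS [0.4309 0.2384 0.024 ] [0.5968 0.1745 0.024 ] [0.6271 0.2949 0.024 ] c [0.529  0.2667 0.024 ]
hand [0.5413 0.3254 0.099 ] (array([0.5158, 0.273 , 0.0981]), np.float64(0.10612912622651412))
hand [0.506 0.213 0.099] (array([0.54  , 0.2502, 0.1148]), np.float64(0.10561510473425643))
lip [ 0.6627 -0.1584  0.087 ] [ 0.6443 -0.3142  0.087 ] [ 0.7053 -0.163   0.087 ] [ 0.6881 -0.3185  0.087 ]
[ 0.6535 -0.2363  0.087 ] -6.73569838601988 0.1568760366184476 seat [ 0.594  -0.2292]
lip [ 0.6511 -0.3127  0.087 ] [ 0.6697 -0.1574  0.087 ]
[ 0.6604 -0.2351  0.087 ] 173.18116604868442 0.15637073184882677 seat [ 0.72   -0.2422]
deck [ 0.4905 -0.1307  0.045 ] [ 0.4726 -0.2962  0.045 ]
[ 0.4815 -0.2134  0.045 ] -6.160602557625951 0.1664463666450143 seat [ 0.5959 -0.2258]
deck [ 0.4785 -0.2963  0.045 ] [ 0.4981 -0.1314  0.045 ]
[ 0.4883 -0.2139  0.045 ] 173.215417299626 0.16597235051172599 seat [ 0.3741 -0.2003]
[[ 0.9172  0.3984 -0.0006]
 [ 0.3984 -0.9172  0.0012]
 [-0.0001 -0.0014 -1.    ]]
brick [0.7079 0.0405 0.05  ] [ 0.7045 -0.0586  0.05  ] [0.5103 0.0429 0.05  ] [ 0.5076 -0.0513  0.05  ] jar [ 0.3735 -0.008   0.08  ] pinkhandle [ 0.2979 -0.1909  0.09  ] cup [0.4778 0.2735 0.064 ] bangle [0.5638 0.2585 0.012 ]
```

>>> {"op": "jog_arm", "data": {
  "deltas": [
    [[6,20,0],[0,0,0.02],50],
    [[12,40,0],[0,0,0.04],50],
    [[14,42,0],[0,0,0.045],50],
    [[14,42,0],[0,0,0.045],50],
    [[14,42,0],[0,0,0.045],50],
    [[14,42,0],[0,0,0.045],50],
    [[14,42,0],[0,0,0.045],50],
    [[14,42,0],[0,0,0.045],50],
    [[14,42,0],[0,0,0.045],50],
    [[14,42,0],[0,0,0.045],50],
    [[14,42,0],[0,0,0.045],50],
    [[14,42,0],[0,0,0.045],50],
    [[14,42,0],[0,0,0.045],50],
    [[14,42,0],[0,0,0.045],50],
    [[14,42,0],[0,0,0.045],50],
    [[14,42,0],[0,0,0.045],50],
    [[14,42,0],[0,0,0.045],50],
    [[14,42,0],[0,0,0.045],50],
    [[14,42,0],[0,0,0.045],50],
    [[8,25,0],[0,0,0.02],50]
  ]
}}

```text
t: 2.1
tool_pos: [0.5098, 0.2553, 0.2383]
tcp_rot: [0.803, 0.596, -0.004, 0.0]
contact_force: [0.4, -0.7, 0.5]
width: 0.0501
```

```bash
cat >> h.py <<'E'
def st():
    s=status.get_state(); from scipy.spatial.transform import Rotation as R
    m=R.from_quat(s["tcp_rot"]).as_matrix(); a=np.degrees(np.arctan2(m[1,1],m[0,1]))
    print("t",s["t"],"p",s["tool_pos"].round(4),"jawyaw",a.round(2),"z",m[:,2].round(4),"F",s["contact_force"].round(1),"M",s["ft_torque"].round(2),"w",round(s["width"],4),"q",s["joint_pos"].round(2))
E
python3 -c "
from h import *
st()"
```

```text
t 2.1 p [0.5098 0.2553 0.2383] jawyaw -16.78 z [-0.0058 -0.0044 -1.    ] F [ 0.4 -0.7  0.5] M [-0.01 -0.11 -0.05] w 0.0501 q [-0.13  0.42 -0.6   1.67  0.26  1.13 -1.09]
```

>>> {"op": "jog_arm", "data": {
  "deltas": [
    [[8,6,-15],[0.0044,-0.0058,-0.014],50],
    [[7,6,-25],[0,0,0],50],
    [[0,0,-25],[0,0,0],50],
    [[0,0,-10],[0,0,0],50],
    [[0,0,0],[0,0,0],50],
    [[0,0,0],[0,0,0],50]
  ]
}}

```text
t: 2.7
tool_pos: [0.5243, 0.2741, 0.1599]
tcp_rot: [0.805, 0.594, -0.0, -0.002]
contact_force: [0.1, 0.5, 1.2]
width: 0.0502
```

Run:
```python
from h import *
st()
t=vision.get_image("top")[:,:,::-1]; s=vision.get_image("scene")[:,:,::-1]
a=np.hstack([crop(t,125,140,100,120,400,480),crop(s,365,120,100,120,400,480)])
cv2.imwrite("pics/c3.png",cv2.convertScaleAbs(a,alpha=1.5,beta=15))
```

```text
t 2.7 p [0.5243 0.2741 0.1599] jawyaw -17.16 z [-0.0022  0.003  -1.    ] F [0.1 0.5 1.2] M [-0.04 -0.07 -0.01] w 0.0502 q [-0.18  0.53 -0.56  1.72  0.32  0.99 -1.16]
```

View pics/c3.png

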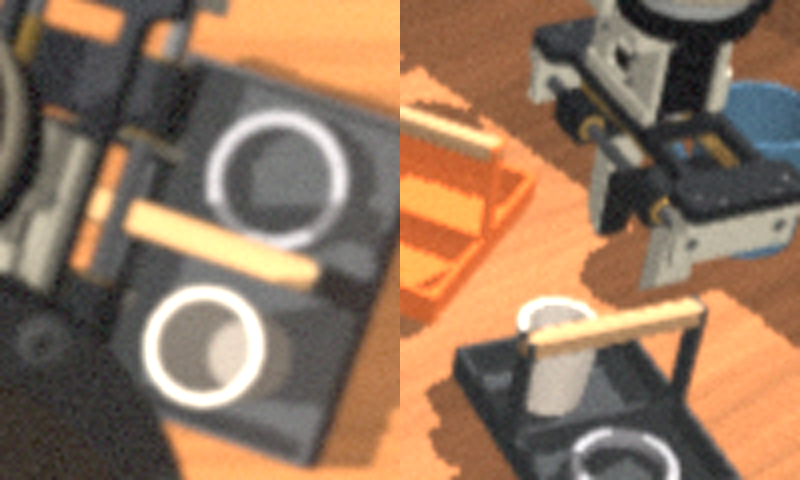

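Run:
```python
from h import *
p=np.array([.5243,.2741,.143]); d=np.array([np.cos(np.radians(-17.2)),np.sin(np.radians(-17.2)),0])
for k in (-.038,-.025,.025,.038): print(k,proj("scene",p+k*d),((proj("scene",p+k*d)-[365,120])*4+[400,0]).round(), ((proj("top",p+k*d)-[125,140])*4).round())
d2=np.array([-d[1],d[0],0])
for c in([.525,.266],[.529,.267]):
  for k in(-.06,0,.06): print(c,k,[((proj("scene",[*(np.array(c)+k*d2[:2]),z])-[365,120])*4+[400,0]).round() for z in (.099,)], ((proj("top",[*(np.array(c)+k*d2[:2]),.099])-[125,140])*4).round())
```

```text
-0.038 [415.14454689 174.35277685] [601. 217.] [106. 305.]
-0.025 [417.67172139 177.43461163] [611. 230.] [117. 274.]
0.025 [427.74991147 189.72474703] [651. 279.] [156. 158.]
0.038 [430.46756994 193.0388729 ] [662. 292.] [167. 128.]
[0.525, 0.266] -0.06 [array([520., 337.])] [326. 273.]
[0.525, 0.266] 0 [array([609., 317.])] [195. 231.]
[0.525, 0.266] 0.06 [array([696., 298.])] [ 65. 189.]
[0.529, 0.267] -0.06 [array([526., 340.])] [324. 264.]
[0.529, 0.267] 0 [array([615., 320.])] [193. 222.]
[0.529, 0.267] 0.06 [array([702., 301.])] [ 63. 180.]
```

>>> {"op": "jog_arm", "data": {
  "deltas": [
    [[2,-4,-10],[0.003,-0.002,-0.006],50],
    [[1,-3,-20],[0,0,0],50],
    [[0,0,-20],[0,0,0],50],
    [[0,0,-12],[0,0,0],50],
    [[0,0,-4],[0,0,0],50],
    [[0,0,0],[0,0,0],50],
    [[0,0,0],[0,0,0],50]
  ]
}}

```text
t: 3.5
tool_pos: [0.5311, 0.266, 0.0957]
tcp_rot: [0.808, 0.59, 0.007, -0.001]
contact_force: [-0.1, 0.0, 1.1]
width: 0.0495
```

```bash
python3 -c "
from h import *
st()"
```

```text
t 3.5 p [0.5311 0.266  0.0957] jawyaw -17.75 z [ 0.0095  0.01   -0.9999] F [-0.1  0.   1.1] M [-0.06 -0.06 -0.01] w 0.0495 q [-0.19  0.6  -0.52  1.79  0.38  0.84 -1.2 ]
```

>>> {"op": "jog_arm", "data": {
  "deltas": [
    [[-3,1,-4],[-0.01,0.0095,0],40],
    [[0,0,0],[0,0,0],32],
    [[0,0,0],[0,0,0],26],
    [[0,0,0],[0,0,0],22],
    [[0,0,0],[0,0,0],19],
    [[0,0,0],[0,0,0],16],
    [[0,0,0],[0,0,0],13],
    [[0,0,0],[0,0,0],10],
    [[0,0,0],[0,0,0],5],
    [[0,0,0],[0,0,0],5]
  ],
  "squeeze": 15
}}

```text
t: 4.5
tool_pos: [0.5272, 0.2688, 0.0935]
tcp_rot: [0.807, 0.59, 0.0, -0.0]
contact_force: [-1.5, 1.0, 0.9]
width: 0.0137
```

```bash
python3 -c "
from h import *
st()"
```

```text
t 4.5 p [0.5272 0.2688 0.0935] jawyaw -17.69 z [-0.      0.0011 -1.    ] F [-1.5  1.   0.9] M [ 0.13  0.37 -0.09] w 0.0137 q [-0.2   0.6  -0.52  1.78  0.38  0.86 -1.21]
```

>>> {"op": "jog_arm", "data": {
  "deltas": [
    [[0,0,0],[0,0,0],5],
    [[0,0,0],[0,0,0],5],
    [[0,0,2],[0,0,0],5],
    [[0,0,3],[0,0,0],5],
    [[0,0,4],[0,0,0],5],
    [[0,0,5],[0,0,0],5],
    [[0,0,6],[0,0,0],5],
    [[0,0,6],[0,0,0],5],
    [[0,0,6],[0,0,0],5],
    [[0,0,3],[0,0,0],5],
    [[0,0,0],[0,0,0],5]
  ],
  "squeeze": 50
}}

```text
t: 5.6
tool_pos: [0.5276, 0.267, 0.1307]
tcp_rot: [0.808, 0.59, -0.0, 0.0]
contact_force: [-1.0, -0.5, -4.9]
width: 0.0138
```

Run:
```python
from h import *
st()
t=vision.get_image("top")[:,:,::-1]; s=vision.get_image("scene")[:,:,::-1]
a=np.hstack([crop(t,115,130,120,144,400,480),crop(s,365,120,100,120,400,480)])
cv2.imwrite("pics/c4.png",cv2.convertScaleAbs(a,alpha=1.5,beta=15))
```

```text
t 5.6 p [0.5276 0.267  0.1307] jawyaw -17.74 z [-4.e-04 -9.e-04 -1.e+00] F [-1.  -0.5 -4.9] M [-0.07 -0.06  0.04] w 0.0138 q [-0.18  0.56 -0.54  1.75  0.35  0.93 -1.18]
```

View pics/c4.png

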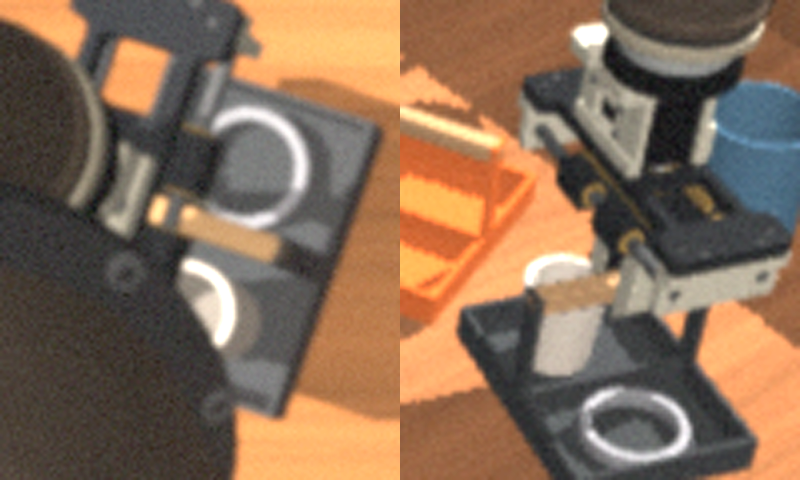

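>>> {"op": "jog_arm", "data": {
  "deltas": [
    [[0,0,3],[0,0,0],5],
    [[0,0,6],[0,0,0],5],
    [[0,0,9],[0,0,0],5],
    [[0,0,11],[0,0,0],5],
    [[0,0,12],[0,0,0],5],
    [[0,0,12],[0,0,0],5],
    [[0,0,12],[0,0,0],5],
    [[0,0,11],[0,0,0],5],
    [[0,-2,9],[0,0,0],5],
    [[0,-4,7],[0,0,0],5],
    [[0,-6,4],[0,0,0.002],5],
    [[0,-8,2],[0,0,0.004],5],
    [[1,-10,0],[0,0,0.006],5],
    [[1,-12,0],[0,0,0.008],5],
    [[1,-14,0],[0,0,0.008],5],
    [[1,-15,0],[0,0,0.008],5],
    [[1,-15,0],[0,0,0.008],5],
    [[1,-15,0],[0,0,0.008],5],
    [[1,-15,0],[0,0,0.008],5],
    [[1,-15,0],[0,0,0.008],5]
  ]
}}

```text
t: 7.7
tool_pos: [0.5328, 0.1233, 0.2337]
tcp_rot: [0.786, 0.619, -0.004, -0.0]
contact_force: [-0.1, -0.8, -4.7]
width: 0.0139
```

```bash
python3 -c "
from h import *
st()"
```

```text
t 7.7 p [0.5328 0.1233 0.2337] jawyaw -13.57 z [-0.0068 -0.005  -1.    ] F [-0.1 -0.8 -4.7] M [-0.03 -0.17  0.  ] w 0.0139 q [ 0.11  0.39 -0.59  1.74  0.24  1.1  -0.79]
```

>>> {"op": "jog_arm", "data": {
  "deltas": [
    [[1,-15,0],[0.002,-0.002,0.006],5],
    [[1,-15,0],[0.002,-0.002,0.006],5],
    [[1,-15,0],[0.001,-0.001,0.006],5],
    [[1,-15,0],[0,-0.001,0.006],5],
    [[1,-15,0],[0,0,0.006],5],
    [[1,-15,0],[0,0,0.006],5],
    [[1,-15,0],[0,0,0.006],5],
    [[1,-15,0],[0,0,0.006],5],
    [[1,-15,0],[0,0,0.006],5],
    [[1,-15,0],[0,0,0.006],5],
    [[1,-15,0],[0,0,0.006],5],
    [[1,-15,0],[0,0,0.006],5],
    [[1,-15,0],[0,0,0.006],5],
    [[1,-15,0],[0,0,0.006],5],
    [[1,-15,0],[0,0,0.006],5],
    [[1,-15,0],[0,0,0.006],5],
    [[1,-15,0],[0,0,0.006],5],
    [[1,-14,0],[0,0,0.006],5],
    [[1,-12,0],[0,0,0.004],5],
    [[1,-10,0],[0,0,0.002],5]
  ]
}}

```text
t: 9.7
tool_pos: [0.5395, -0.2028, 0.2223]
tcp_rot: [0.751, 0.66, -0.01, -0.005]
contact_force: [0.6, -0.4, -5.2]
width: 0.0138
```

```bash
python3 -c "
from h import *
st()"
```

```text
t 9.7 p [ 0.5395 -0.2028  0.2223] jawyaw -7.41 z [-0.0223 -0.0064 -0.9997] F [ 0.6 -0.4 -5.2] M [ 0.02 -0.18 -0.  ] w 0.0138 q [ 0.62  0.44 -0.51  1.68  0.24  1.11 -0.09]
```

>>> {"op": "jog_arm", "data": {
  "deltas": [
    [[3,-7,0],[0.002,-0.005,0.003],5],
    [[5,-5,0],[0.002,-0.006,0.004],5],
    [[5,-3,0],[0.002,-0.006,0.004],5],
    [[4,-2,0],[0.001,-0.005,0.003],5],
    [[2,-1,0],[0,0,0],5],
    [[0,0,0],[0,0,0],5],
    [[0,0,0],[0,0,0],5]
  ]
}}

```text
t: 10.4
tool_pos: [0.5602, -0.222, 0.2217]
tcp_rot: [0.746, 0.666, 0.001, -0.0]
contact_force: [-0.1, 0.1, -5.4]
width: 0.0138
```

Run:
```python
from h import *
st()
t=vision.get_image("top")[:,:,::-1]; s=vision.get_image("scene")[:,:,::-1]
a=np.hstack([crop(t,370,70,160,200,400,500),crop(s,180,220,160,200,400,500)])
cv2.imwrite("pics/c5.png",cv2.convertScaleAbs(a,alpha=1.5,beta=15))
```

```text
t 10.4 p [ 0.5602 -0.222   0.2217] jawyaw -6.51 z [ 0.0012  0.0022 -1.    ] F [-0.1  0.1 -5.4] M [-0.03 -0.11  0.02] w 0.0138 q [ 0.64  0.47 -0.51  1.63  0.24  1.11 -0.04]
```

View pics/c5.png

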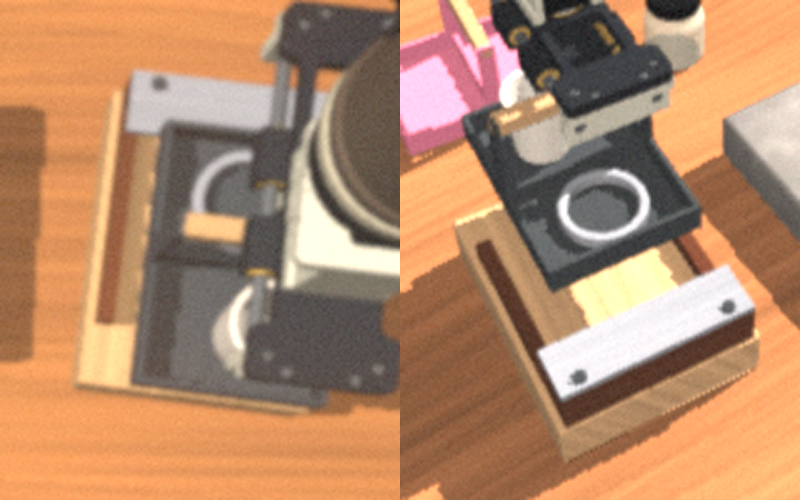

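>>> {"op": "jog_arm", "data": {
  "deltas": [
    [[0,-1,-3],[0.002,0.001,0],5],
    [[0,0,-6],[0,0,0],5],
    [[0,0,-8],[0,0,0],5],
    [[0,0,-8],[0,0,0],5],
    [[0,0,-8],[0,0,0],5],
    [[0,0,-7],[0,0,0],5],
    [[0,0,-5],[0,0,0],5],
    [[0,0,-3],[0,0,0],5],
    [[0,0,0],[0,0,0],5],
    [[0,0,0],[0,0,0],5]
  ]
}}

```text
t: 11.5
tool_pos: [0.5592, -0.2227, 0.1683]
tcp_rot: [0.746, 0.666, 0.001, -0.002]
contact_force: [-0.4, 0.0, -4.8]
width: 0.0138
```

Run:
```python
from h import *
st()
t=vision.get_image("top")[:,:,::-1]; s=vision.get_image("scene")[:,:,::-1]
a=np.hstack([crop(t,395,90,100,150,400,600),crop(s,195,240,100*13//10,150*13//10,400,600)])
cv2.imwrite("pics/c6.png",cv2.convertScaleAbs(a,alpha=1.7,beta=20))
```

```text
t 11.5 p [ 0.5592 -0.2227  0.1683] jawyaw -6.48 z [-0.0019  0.0049 -1.    ] F [-0.4  0.  -4.8] M [ 0.03 -0.15 -0.01] w 0.0138 q [ 0.63  0.52 -0.49  1.69  0.28  1.01 -0.07]
```

View pics/c6.png

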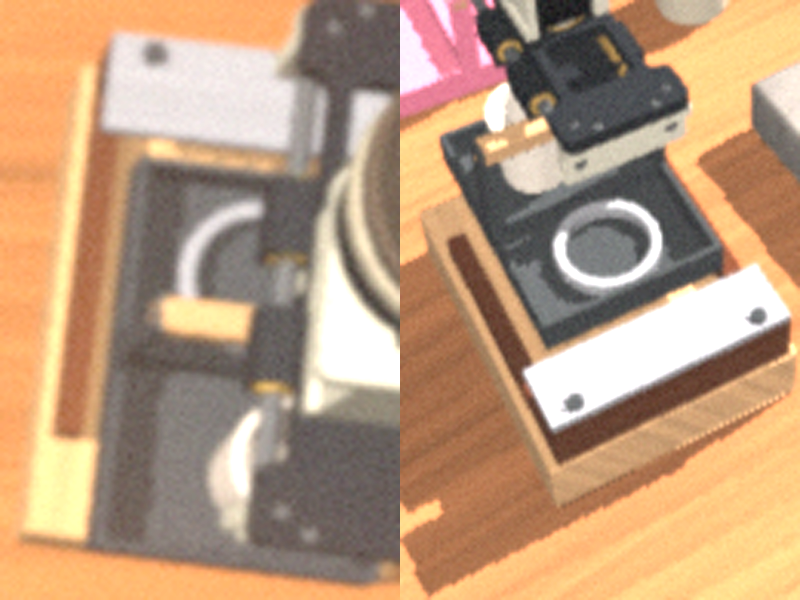

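Run:
```python
from h import *
np.set_printoptions(precision=4,suppress=True)
A=np.array([plane("top",431.2,130,.0988),plane("top",417,227,.0988)])
B=np.array([plane("scene",195+x*.325,240+y*.325,.0988) for x,y in((140,325),(322,237),(43,135))])
G=np.array([plane("top",423.2,127.5,.061),plane("top",417,198.7,.061)])
for yaw in(-6.3,-6.7):
  c,s=np.cos(np.radians(yaw)),np.sin(np.radians(yaw)); D=np.array([[c,s],[-s,c]])
  for n,X,seat in(("top",A,(.595,-.2275)),("scene",B,(.6015,-.2278)),("guide",G,(.595,-.2275))): print(yaw,n,((D@(X[:,:2]-seat).T).T*1000).round(1).tolist())
```

```text
-6.3 top [[44.5, 58.5], [-123.6, 63.9]]
-6.3 scene [[42.0, -60.9], [38.7, 62.5], [-123.0, -56.1]]
-6.3 guide [[59.7, 66.6], [-69.4, 63.2]]
-6.7 top [[44.1, 58.8], [-124.1, 63.0]]
-6.7 scene [[42.5, -60.6], [38.2, 62.8], [-122.6, -57.0]]
-6.7 guide [[59.3, 67.0], [-69.8, 62.7]]
```

Run:
```python
from h import *
cv2.imwrite("pics/top6.png",vision.get_image("top")[:,:,::-1]); cv2.imwrite("pics/scene6.png",vision.get_image("scene")[:,:,::-1])
def edge(img,n,a,b,z,sat=False):
    # subpixel: max gradient across the approximate line a-b
    im=cv2.imread(img); g=im.astype(np.float32); g=cv2.GaussianBlur(g,(0,0),.8)
    a,b=np.array(a,float),np.array(b,float); d=(b-a)/np.linalg.norm(b-a); nn=np.array([-d[1],d[0]]); k=np.arange(-4,4.01,.25); pts=[]
    for t in np.linspace(.08,.92,40):
        q=(a+(b-a)*t)+k[:,None]*nn
        v=cv2.remap(g,q[None,:,0].astype(np.float32),q[None,:,1].astype(np.float32),cv2.INTER_LINEAR)[0]
        m=np.linalg.norm(np.gradient(v,axis=0),axis=1)*np.exp(-k**2/8); pts.append(q[m.argmax()])
    W=np.array([plane(n,*p,z)[:2] for p in pts],np.float32)
    vx,vy,x,y=cv2.fitLine(W,cv2.DIST_HUBER,0,.001,.001).ravel()
    r=np.abs((W-[x,y])@[-vy,vx]); ang=np.degrees(np.arctan2(vy,vx)); ang=(ang+45)%90-45
    print(n,"ang %.2f at %.4f %.4f res %.2fmm"%(ang,x,y,np.median(r)*1000))
print("dock");edge("pics/top0.png","top",(420.6,122.3),(511.4,133.2),.087);edge("pics/top0.png","top",(423.3,98.3),(513.7,108.3),.087)
edge("pics/top0.png","top",(400.7,223.2),(493.1,234.1),.045)
edge("pics/top0.png","top",(400.7,223.2),(395+445/3.0075-400/3.0075,150),.045)
edge("pics/scene0.png","scene",(235.6,360.5),(312,325.6),.087);edge("pics/scene0.png","scene",(202.3,308.3),(274.8,279),.045)
edge("pics/scene0.png","scene",(202.3,308.3),(195+155/3.0075,275+300/3.0075),.045)
print("tray")
edge("pics/top6.png","top",(431.2,130),(417,227),.0988)
f=lambda x,y:(195+x*.325,240+y*.325)
edge("pics/scene6.png","scene",f(140,325),f(322,237),.0988);edge("pics/scene6.png","scene",f(43,135),f(140,325),.0988)
```

```text
dock
top ang -6.87 at 0.6559 -0.2239 res 0.40mm
top ang -6.56 at 0.6972 -0.2420 res 0.37mm
top ang -6.52 at 0.4818 -0.2137 res 0.25mm
top ang -6.70 at 0.5661 -0.1395 res 0.24mm
scene ang -6.80 at 0.6587 -0.2356 res 0.52mm
scene ang -6.43 at 0.4872 -0.2144 res 0.23mm
scene ang -1.86 at 0.5804 -0.3020 res 1.99mm
tray
top ang -7.15 at 0.5567 -0.1586 res 0.45mm
scene ang -3.61 at 0.6423 -0.2236 res 1.18mm
scene ang -7.02 at 0.5602 -0.2865 res 0.35mm
```

>>> {"op": "jog_arm", "data": {
  "deltas": [
    [[0,0,-3],[-0.005,-0.002,0.007],5],
    [[0,0,-5],[0,0,0],5],
    [[0,0,-5],[0,0,0],5],
    [[0,0,-5],[0,0,0],5],
    [[0,0,-3],[0,0,0],5],
    [[0,0,-2],[0,0,0],5],
    [[0,0,-1],[0,0,0],5],
    [[0,0,0],[0,0,0],5]
  ]
}}

```text
t: 12.5
tool_pos: [0.5592, -0.2227, 0.1424]
tcp_rot: [0.743, 0.669, -0.0, 0.0]
contact_force: [-0.8, -1.1, -4.9]
width: 0.0139
```

```bash
python3 -c "
from h import *
st()"
```

```text
t 12.5 p [ 0.5592 -0.2227  0.1424] jawyaw -6.05 z [ 6.e-04 -8.e-04 -1.e+00] F [-0.8 -1.1 -4.9] M [-0.04 -0.08 -0.01] w 0.0139 q [ 0.62  0.55 -0.48  1.72  0.3   0.95 -0.08]
```

>>> {"op": "jog_arm", "data": {
  "deltas": [
    [[0,0,-1],[0,0,0],5],
    [[0,0,-1],[0,0,0],5],
    [[0,0,-1],[0,0,0],5],
    [[0,0,-1],[0,0,0],5],
    [[0,0,0],[0,0,0],5]
  ]
}}

```text
t: 13.0
tool_pos: [0.5596, -0.2228, 0.1386]
tcp_rot: [0.743, 0.669, 0.0, 0.001]
contact_force: [-0.5, 0.2, -4.2]
width: 0.0133
```

```bash
python3 -c "
from h import *
st()"
```

```text
t 13.0 p [ 0.5596 -0.2228  0.1386] jawyaw -6.06 z [ 0.0017 -0.0011 -1.    ] F [-0.5  0.2 -4.2] M [0.02 0.07 0.01] w 0.0133 q [ 0.62  0.55 -0.48  1.72  0.3   0.94 -0.09]
```

>>> {"op": "jog_arm", "data": {
  "deltas": [
    [[0,0,-0.6],[-0.001,0.001,0],5],
    [[0,0,-0.6],[0,0,0],5],
    [[0,0,0],[0,0,0],5]
  ]
}}

```text
t: 13.3
tool_pos: [0.5598, -0.2229, 0.1386]
tcp_rot: [0.744, 0.669, -0.0, 0.001]
contact_force: [-0.7, -0.5, -5.2]
width: 0.0137
```

```bash
python3 -c "
from h import *
st()"
```

```text
t 13.3 p [ 0.5598 -0.2229  0.1386] jawyaw -6.06 z [ 0.0013 -0.0028 -1.    ] F [-0.7 -0.5 -5.2] M [0.09 0.06 0.02] w 0.0137 q [ 0.62  0.55 -0.48  1.72  0.31  0.94 -0.09]
```

>>> {"op": "jog_arm", "data": {
  "deltas": [
    [[0,0,-1.5],[-0.002,0.001,0],5],
    [[0,0,-1.5],[0,0,0],5],
    [[0,0,-1],[0,0,0],5]
  ]
}}

```text
t: 13.6
tool_pos: [0.5598, -0.2229, 0.1385]
tcp_rot: [0.744, 0.669, -0.002, 0.003]
contact_force: [-4.2, 0.5, 3.5]
width: 0.0135
```

```bash
python3 -c "
from h import *
st()"
```

```text
t 13.6 p [ 0.5598 -0.2229  0.1385] jawyaw -6.08 z [ 0.0012 -0.0071 -1.    ] F [-4.2  0.5  3.5] M [0.25 0.7  0.01] w 0.0135 q [ 0.61  0.55 -0.48  1.72  0.31  0.94 -0.09]
```

>>> {"op": "jog_arm", "data": {
  "deltas": [
    [[0,0,0],[0.007,0.001,0],5],
    [[2,-0.2,0],[0,0,0],5],
    [[3,-0.35,0],[0,0,0],5],
    [[3,-0.35,0],[0,0,0],5],
    [[3,-0.35,0],[0,0,0],5],
    [[3,-0.35,0],[0,0,0],5],
    [[3,-0.35,0],[0,0,0],5],
    [[3,-0.35,0],[0,0,0],5]
  ]
}}

```text
t: 14.4
tool_pos: [0.5793, -0.2256, 0.1385]
tcp_rot: [0.744, 0.668, -0.001, -0.001]
contact_force: [-4.6, 0.7, 2.7]
width: 0.0133
```

```bash
python3 -c "
from h import *
st()"
```

```text
t 14.4 p [ 0.5793 -0.2256  0.1385] jawyaw -6.12 z [-3.9e-03  1.0e-04 -1.0e+00] F [-4.6  0.7  2.7] M [0.09 0.84 0.03] w 0.0133 q [ 0.6   0.58 -0.47  1.67  0.31  0.97 -0.09]
```

>>> {"op": "jog_arm", "data": {
  "deltas": [
    [[3,-0.3,0],[0,-0.003,0],5],
    [[3,-0.3,0],[0,-0.001,0],5],
    [[3,-0.3,0],[0,0,0],5],
    [[2,-0.2,0],[0,0,0],5],
    [[2,-0.2,0],[0,0,0],5]
  ]
}}

```text
t: 14.9
tool_pos: [0.5933, -0.2271, 0.1385]
tcp_rot: [0.744, 0.668, -0.0, -0.0]
contact_force: [-5.0, -0.1, 2.5]
width: 0.0138
```

```bash
python3 -c "
from h import *
st()"
```

```text
t 14.9 p [ 0.5933 -0.2271  0.1385] jawyaw -6.12 z [-2.e-04  1.e-04 -1.e+00] F [-5.  -0.1  2.5] M [0.14 1.03 0.01] w 0.0138 q [ 0.59  0.6  -0.47  1.63  0.31  0.98 -0.09]
```

>>> {"op": "jog_arm", "data": {
  "deltas": [
    [[1.5,-0.2,0],[0,0,0],5],
    [[1.5,-0.2,0],[0,0,0],5],
    [[1.5,-0.2,0],[0,0,0],5]
  ]
}}

```text
t: 15.2
tool_pos: [0.5969, -0.2272, 0.1385]
tcp_rot: [0.744, 0.668, -0.001, -0.001]
contact_force: [-14.0, 3.1, 12.4]
width: 0.0134
```

>>> {"op": "jog_arm", "data": {
  "deltas": [
    [[1.5,-0.2,0],[0,0,0],5]
  ]
}}

```text
t: 15.3
tool_pos: [0.597, -0.2271, 0.1385]
tcp_rot: [0.744, 0.668, -0.002, -0.003]
contact_force: [-12.6, 2.4, 9.5]
width: 0.0136
```

>>> {"op": "jog_arm", "data": {
  "deltas": [
    [[1.5,-0.2,0],[0,0,0],5]
  ]
}}

```text
t: 15.4
tool_pos: [0.5971, -0.227, 0.1386]
tcp_rot: [0.744, 0.668, -0.003, -0.004]
contact_force: [-11.4, 1.2, 8.8]
width: 0.0136
```

>>> {"op": "jog_arm", "data": {
  "deltas": [
    [[1.5,-0.2,0],[0,0,0],5]
  ]
}}

```text
t: 15.5
tool_pos: [0.5972, -0.227, 0.1386]
tcp_rot: [0.744, 0.668, -0.004, -0.005]
contact_force: [-11.1, 1.6, 8.7]
width: 0.0136
```

Run:
```python
from h import *
st()
t=vision.get_image("top")[:,:,::-1]; s=vision.get_image("scene")[:,:,::-1]
a=np.hstack([crop(t,395,90,100,150,400,600),crop(s,195,240,100*13//10,150*13//10,400,600)])
cv2.imwrite("pics/c7.png",cv2.convertScaleAbs(a,alpha=1.7,beta=20))
```

```text
t 15.5 p [ 0.5972 -0.227   0.1386] jawyaw -6.17 z [-0.0122  0.0017 -0.9999] F [-11.1   1.6   8.7] M [ 0.33  2.15 -0.19] w 0.0136 q [ 0.58  0.61 -0.47  1.61  0.31  1.01 -0.09]
```

View pics/c7.png

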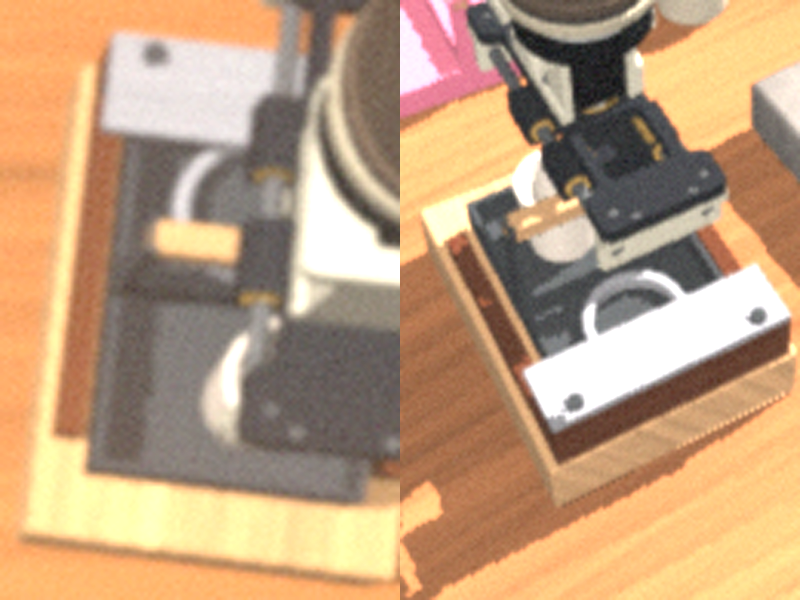

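>>> {"op": "jog_arm", "data": {
  "deltas": [
    [[0.5,0,0],[-0.002,-0.006,0],5],
    [[0.5,0,0],[0,-0.006,0],5],
    [[0.5,0,0],[0,0,0],5]
  ]
}}

```text
t: 15.9
tool_pos: [0.5971, -0.2269, 0.1385]
tcp_rot: [0.744, 0.668, -0.001, -0.001]
contact_force: [-6.0, 1.5, 4.6]
width: 0.0134
```

Run:
```python
from h import *
st()
vision_t=vision.get_image("top")[:,:,::-1]; cv2.imwrite("pics/top8.png",vision_t)
f=lambda x,y:(395+x/4,90+y/4)
yaw=np.radians(-6.65); c,s=np.cos(yaw),np.sin(yaw); D=np.array([[c,s],[-s,c]])
for p,z in ((f(88,470),.069),(f(365,497),.069),(f(25,537),.045)): print((D@(plane("top",*p,z)[:2]-[.595,-.2275])*1000).round(1))
```

```text
t 15.9 p [ 0.5971 -0.2269  0.1385] jawyaw -6.22 z [-3.4e-03 -1.0e-04 -1.0e+00] F [-6.   1.5  4.6] M [ 0.18  1.23 -0.17] w 0.0134 q [ 0.58  0.6  -0.47  1.62  0.31  0.99 -0.09]
[-86.6  62.2]
[-83.3 -58.8]
[-116.8   82.8]
```

Run:
```python
from h import *
def edge(img,n,a,b,z):
    g=cv2.GaussianBlur(cv2.imread(img).astype(np.float32),(0,0),.8)
    a,b=np.array(a,float),np.array(b,float); d=(b-a)/np.linalg.norm(b-a); nn=np.array([-d[1],d[0]]); k=np.arange(-4,4.01,.25); pts=[]
    for t in np.linspace(.06,.94,40):
        q=((a+(b-a)*t)+k[:,None]*nn).astype(np.float32)
        v=cv2.remap(g,q[None,:,0],q[None,:,1],cv2.INTER_LINEAR)[0]
        pts.append(q[(np.linalg.norm(np.gradient(v,axis=0),axis=1)*np.exp(-k**2/8)).argmax()])
    W=np.array([plane(n,*p,z)[:2] for p in pts],np.float32)
    vx,vy,x,y=cv2.fitLine(W,cv2.DIST_HUBER,0,.001,.001).ravel(); ang=(np.degrees(np.arctan2(vy,vx))+45)%90-45
    yaw=np.radians(-6.65); D=np.array([[np.cos(yaw),np.sin(yaw)],[-np.sin(yaw),np.cos(yaw)]])
    print("ang %.2f"%ang,(D@([x,y]-np.array([.595,-.2275]))*1000).round(1),"res %.2f"%(np.median(np.abs((W-[x,y])@[-vy,vx]))*1000))
f=lambda x,y:(395+x/4,90+y/4)
edge("pics/top8.png","top",f(88,470),f(365,497),.069)
edge("pics/top8.png","top",f(122,145),f(90,470),.069)
edge("pics/top8.png","top",f(25,537),f(395,580),.045)
```

```text
ang -6.24 [-86.9   1.5] res 0.39
ang -6.43 [-14.2  64.3] res 0.34
ang -6.58 [-114.6   13.6] res 0.35
```

>>> {"op": "jog_arm", "data": {
  "deltas": [
    [[0,0,0],[0,-0.002,0],13],
    [[0,0,0],[0,0,0],16],
    [[0,0,0],[0,0,0],20],
    [[0,0,0],[0,0,0],26],
    [[0,0,0],[0,0,0],34],
    [[0,0,0],[0,0,0],40],
    [[0,0,0],[0,0,0],40]
  ],
  "squeeze": 10
}}

```text
t: 16.65
tool_pos: [0.6006, -0.2269, 0.139]
tcp_rot: [0.744, 0.668, 0.002, 0.002]
contact_force: [-0.3, -0.1, 0.6]
width: 0.0394
```

```bash
python3 -c "
from h import *
st()"
```

```text
t 16.65 p [ 0.6006 -0.2269  0.139 ] jawyaw -6.2 z [ 5.2e-03 -3.0e-04 -1.0e+00] F [-0.3 -0.1  0.6] M [-0.05 -0.05 -0.  ] w 0.0394 q [ 0.58  0.6  -0.47  1.62  0.31  0.99 -0.09]
```

>>> {"op": "jog_arm", "data": {
  "deltas": [
    [[3,-0.3,0],[0,0.005,0],40],
    [[3,-0.3,0],[0,0,0],40],
    [[1.5,-0.2,0],[0,0,0],40],
    [[1,-0.1,0],[0,0,0],40]
  ]
}}

```text
t: 17.05
tool_pos: [0.61, -0.2279, 0.139]
tcp_rot: [0.744, 0.668, -0.0, 0.0]
contact_force: [-4.2, 1.1, 1.3]
width: 0.0402
```

>>> {"op": "jog_arm", "data": {
  "deltas": [
    [[1.5,-0.2,0],[0,0,0],40]
  ]
}}

```text
t: 17.15
tool_pos: [0.6101, -0.228, 0.1388]
tcp_rot: [0.744, 0.668, -0.001, -0.001]
contact_force: [-11.2, 1.4, 7.5]
width: 0.0399
```

>>> {"op": "jog_arm", "data": {
  "deltas": [
    [[1.5,-0.2,0],[0,0,0],40]
  ]
}}

```text
t: 17.25
tool_pos: [0.61, -0.228, 0.1386]
tcp_rot: [0.744, 0.668, -0.002, -0.002]
contact_force: [-6.1, 1.6, 4.5]
width: 0.0395
```

>>> {"op": "jog_arm", "data": {
  "deltas": [
    [[1.5,-0.2,0],[0,0,0],40]
  ]
}}

```text
t: 17.35
tool_pos: [0.61, -0.228, 0.1384]
tcp_rot: [0.744, 0.668, -0.004, -0.004]
contact_force: [-5.1, 1.4, 4.9]
width: 0.0398
```

>>> {"op": "jog_arm", "data": {
  "deltas": [
    [[-4,0.4,0],[0,-0.003,0],40],
    [[-5,0.5,0],[0,-0.002,0],40],
    [[-4,0.4,0],[0,0,0],40],
    [[0,0,0],[0,0,0],40],
    [[0,0,5],[0,0,0],40],
    [[0,0,12],[0,0,0],40],
    [[0,0,20],[0,0,0],40],
    [[0,0,30],[0,0,0],40],
    [[0,0,30],[0,0,0],40],
    [[-20,0,30],[0,0,0],40],
    [[-35,0,10],[0,0,0],40],
    [[-35,-20,0],[0,0,0],40],
    [[-35,-35,0],[0,0,0],40],
    [[-20,-40,0],[0,0,0],40],
    [[0,-45,0],[0,0,0],40],
    [[0,-45,0],[0,0,0],40],
    [[0,-45,0],[0,0,0],40],
    [[0,-30,0],[0,0,0],40],
    [[0,0,0],[0,0,0],40]
  ]
}}

```text
t: 19.25
tool_pos: [0.4471, -0.4928, 0.2983]
tcp_rot: [0.742, 0.671, 0.002, 0.007]
contact_force: [1.4, -0.2, 0.2]
width: 0.0399
```

Run:
```python
from h import *
st()
t=vision.get_image("top")[:,:,::-1]; s=vision.get_image("scene")[:,:,::-1]
cv2.imwrite("pics/top9.png",t)
a=np.hstack([crop(t,290,80,240,180*2,400,600),crop(s,180,200,160,240,400,600)])
cv2.imwrite("pics/c9.png",cv2.convertScaleAbs(a,alpha=1.5,beta=15))
```

```text
t 19.25 p [ 0.4471 -0.4928  0.2983] jawyaw -5.78 z [ 0.0118 -0.0086 -0.9999] F [ 1.4 -0.2  0.2] M [-0.   -0.06 -0.  ] w 0.0399 q [ 1.02  0.5  -0.42  1.37  0.2   1.3   0.49]
```

View pics/c9.png

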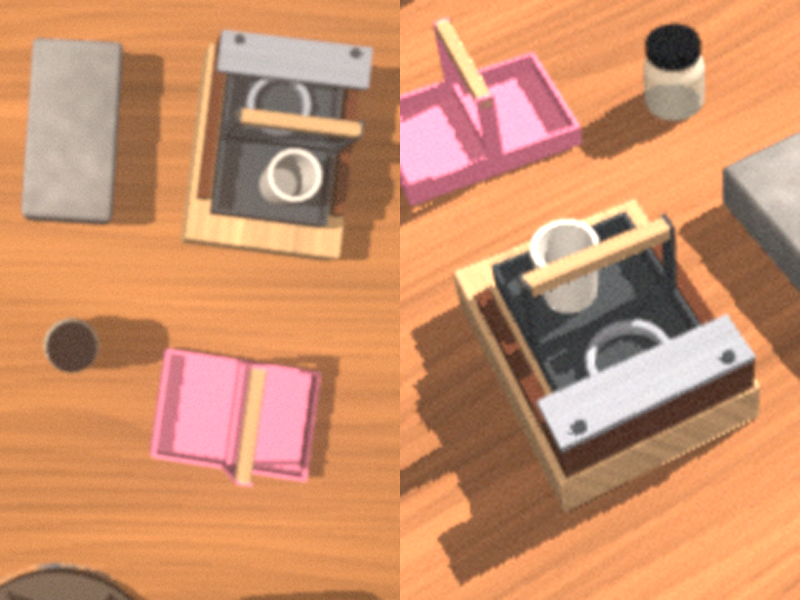

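```bash
python3 -c "
from rig import hand_in
print(hand_in())"
```

```text
the job is handed in; nothing more can be done
None
```

I carried the tray level to the dock, set it between the guides with the crucible towards the open end, slid it under the lip to the stop, let go and moved the arm clear. I handed in at about 19.3 s; the system gives no verdict.

**Fully home:** the tray stopped at handle x ≈ 0.597 m, against 0.598 m expected from the images. I then pushed again with one open finger; at about 11 N it did not move.

**Level and aligned:** during the carry, the tool tilt reached at most about 1.3° before I corrected it. The line fits put the tray's yaw at about -6.3° and the dock's at about -6.6°.

**Final picture:** the crucible is standing, the bangle is lying flat under the lip's edge, and the brick, jar and pink tray look unmoved. The orange tray was outside the last crop, and I went nowhere near it.

**What disagreed:**
- The two cameras differed by about 6 mm in x. I used their mean, and the grip and the stop contact both agreed with it.
- The gap from the tray's rear edge to the deck's end measured about 28 mm instead of 30 mm, just before release. I put that down to edge blur, which also made the tray look about 6 mm too wide, so I relied on the contact check instead.

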